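# Flip a cabinet door over onto the sanding board

### The arm

A 6-joint arm with a two-finger parallel gripper is mounted at the origin on the work surface. World frame = base frame: x ahead of the robot, y to its left, z up, the work surface at z = 0. Lengths are in m, angles in rad, forces in N, time in s.
With the tool pointing down it reaches from about 0.325 to 0.775 m from the base axis. Payload 5.5 kg.
Tool frame: the origin (TCP) lies on the centre line of the jaws, within the pads' length; the fingertips stand 19 mm ahead of it and the grasp point (between the pads) is the TCP; z points along the fingers, x is the direction in which the jaws open and shut, and the axes are right-handed (so a half turn about z gives the same grasp; the last joint's range is limited). The gripper opens to 85 mm and grips with 20 to 120 N. Pads are 22 mm wide; open, the fingers measure 114 mm over their backs; the gripper's body (76 mm by 85 mm) begins 54 mm behind the grasp point. The pads swing forward as they close: fully open they stand 13 mm farther back than shut.
Start: joints at [1.233, 0.091, 1.231, -0, 1.82, -0.057], TCP at [0.166, 0.577, 0.25] pointing down, gripper open.
Joint ranges: [-2.87, 2.87], [-0.86, 2.18], [0.17, 2.46], [-1.51, 4.65], [0.06, 2.69], [-2.65, 2.65]. Speed limits (rad/s): [2.57, 2.57, 3.01, 3.14, 3.14, 3.14].

### API

Orientations are given as a unit quaternion [x, y, z, w].
In Python, from cell import arm gives the robot as it stands.
- The arm moves only by the shell command python3 -m handwheel 'ROWS'. ROWS is JSON, a list of rows, each an object of numbers: "gripper": the closure, from 0 (fully open) to 1 (shut); "tx", "ty", "tz": the shift along the tool's x, y, z in cm; "twist": the turn about the tool's z in units of 6 degrees (1.0 is 6 degrees). In form: [{"gripper": .., "tx": .., "ty": .., "tz": .., "twist": ..}, ...]. A call has 1 to 12 rows; each row shifts and turns the commanded pose from where the row before left it, along the tool's axes as they then stand; what a row does not reach is not made up. A row lasts 1/12 s, in which the tool goes at most 41.7 mm and 7.16 degrees, less where a joint would pass 70% of its speed; a pose out of reach is approached as far as the arm can. A call with a gripper value outside its range is refused whole. The fingers move at their own pace and stop on an object; the grip force is fixed at half the most. Time passes only in rows, so rows that do not move let the fingers close. It gives the time, the measured TCP pose, the force and the opening at its end, in the units of the state.
- arm.get_state(): the state, without advancing time (a new reading comes with each control period).
- arm.capture(name): name is "side" or "top"; returns a dict with "frame" (400x640x3 uint8, red, green, blue), "fx", "fy", "cx", "cy" (pixels), "position" and "attitude" of the camera in the world. Camera axes: x right, y down, z forward; pixel columns grow to the right and rows downward; lengths in m; the calibration is good to about 2 mm. A picture is of the moment at which its call begins. There is no depth.
- arm.close_job(): hands the job in, once; it reports no verdict.
The state is a dict: "time_s": time; "q": joint angles; "qvel": joint speeds; "tau": joint torques, N m; "position": TCP position; "tool_rot": TCP orientation; "ft_force": force on the tool from outside, world axes, zero at the start; "moment": the same for the moment, N m; "gripper_width": finger opening in m.
Only numpy, scipy, OpenCV 4.12 (cv2) and the standard library are available. Lean on these libraries where they do the work, as an engineer would, in place of code of your own. Each camera call takes 0.05 s, during which the arm holds its last target.

### The job

The front of the little frame-and-panel door is finished; turn it over so that its back can be sanded. Without picking it up, push it with the fingertips across the bench against the front edge of the sanding board until it tips up on that edge and flops over onto the board, then slide it home, square against the board's stop strip, lying flat and wholly on the board with its back up. Leave the tools and other things on the bench where they are.

Things in the scene. Friction and masses are not known exactly. Their poses are not given: they have to be found in the camera images.
- door: Cabinet door, pale frame, dark panel, 100 (x) by 140 (y) by 14 mm thick (z), about 0.11 kg. Origin at its centre. +z is the front: panel 6 mm below the frame. -z is the back: frame and panel flush, rebated all round 8 mm wide, 6 mm deep, leaving an 8 mm thick lip. Starts flat on its back (lip's underside 6 mm above the bench), a few cm before the board, +x edge to it, up to 0.3 rad askew.
- sanding_board: Sanding board, screwed down. Origin on the bench at the middle of the foot of its front edge; x from the front edge inwards over the board, y along that edge, z up. The front edge is a plain upright face, 21 mm high, 220 mm long, at x = 0. Pressed to it, the door's near lip rises with a fingertip moving up; past upright it falls onto the deck, overhanging the edge by some 20 mm.
- stop_foot (a point): Middle of the stop strip's foot, on the deck: x = 125 mm, z = 21 mm in the board's frame. The cork deck (220 mm long, along y) is 21 mm above the bench from x = 0 to this line; here the stop strip's upright face rises 8 mm above the deck. With the door home, the door's centre is 50 mm before it.
- glue_bottle: Bystander: white glue bottle, 60 mm across, 193 mm tall, standing just behind the stop strip. Origin under its centre.
- sanding_block: Bystander: cork sanding block, 112 x 62 x 34 mm, lying beside the door on the board's -y side. Origin under its centre.
- offcut: Bystander: wooden offcut, 70 x 35 x 28 mm, lying beside the door on the board's +y side. Origin under its centre.
- pencil: Bystander: flat carpenter's pencil, 180 mm long, 14 mm wide, 8 mm high, lying beside the board's +y end. Origin under the middle of its length.
- hammer: Bystander: hammer lying on the bench well away from the work. Origin under the middle of its length.
- try_square: Bystander: try square, wooden stock 130 x 22 x 18 mm with a 150 mm steel blade, lying well away from the work. Origin under the middle of the stock.
- screw_jar: Bystander: glass jar of screws, 68 mm across, 84 mm tall, standing well away from the work. Origin under its centre.
Not all that is in view belongs to the job. What is shaped like the door but turquoise is not meant.

How it is judged:
On the way:
1. the door has tipped up on edge on the bench, against the front edge of the sanding board (angle between door's own z axis and vertical between 0.9 and 2.3 rad and z of door in the frame of sanding_board below 0.065 m and x of door in the frame of sanding_board between -0.065 and 0.04 m), for 0.05 s.
At the end, for the whole second after the job is handed in: The door lies flat on the deck of the sanding board, at rest, back up (within 4.5 degrees), its edge within 5 mm of the stop strip and within 3.4 degrees of square with it, and no part of it past the board's ends (centre within 42 mm of the board's middle line) (angle between door's own z axis and vertical above 3.06 rad and x of door in the frame of sanding_board between 0.07 and 0.079 m and y of door in the frame of sanding_board between -0.042 and 0.042 m and z of door in the frame of sanding_board between 0.024 and 0.032 m and angle between the x axis of door and the x axis of sanding_board, either way round below 0.06 rad and linear speed of door below 0.01 m/s and angular speed of door below 0.1 rad/s); the robot touches nothing.
It fails at once if the door is lifted or carried clear instead of being tipped on its edge (height (world z) of door above 0.068 m or (height (world z) of door above 0.045 m and (angle between door's own z axis and vertical below 0.35 rad or angle between door's own z axis and vertical above 2.79 rad))).
It fails at once if a tool or other thing on the bench is shifted or knocked over (distance of any of glue_bottle, sanding_block, offcut, pencil, hammer, try_square, screw_jar from where it was at the start of the episode above 0.015 m).
It also fails if it takes over 56 s, if anything falls off the work surface, if the arm or the gripper's body presses on something with over 40 N, if the wrist force passes 120 N, or if a joint passes its speed limit or range.

## Working session

There is one attempt and no reset: what is moved stays moved. The work goes in short steps, Python scripts to look and compute and a shell command to move; the robot and the scene stay as the last step left them, time stands still between calls to the robot, and variables do not carry over. Pictures are saved under pics/ and viewed, and the job is handed in when it is done.

```bash
ls; mkdir -p pics
cat > h.py <<'E'
import numpy as np, cv2
from scipy.spatial.transform import Rotation as R
from cell import arm
def cap(n,f):
    c=arm.capture(n); cv2.imwrite(f'pics/{f}.png',c['frame'][:,:,::-1]); np.save(f'pics/{f}.npy',{k:v for k,v in c.items()},allow_pickle=True); return c
def load(f): return np.load(f'pics/{f}.npy',allow_pickle=True).item()
def rot(c):
    a=np.array(c['attitude']); return a if a.shape==(3,3) else R.from_quat(a).as_matrix()
def px2w(c,u,v,z):
    d=rot(c)@np.array([(u-c['cx'])/c['fx'],(v-c['cy'])/c['fy'],1]); p=np.array(c['position']); return p+d*(z-p[2])/d[2]
def w2px(c,p):
    q=rot(c).T@(np.array(p)-np.array(c['position'])); return q[0]/q[2]*c['fx']+c['cx'],q[1]/q[2]*c['fy']+c['cy']
def crop(f,u0,u1,v0,v1,s,o):
    im=cv2.imread(f'pics/{f}.png')[v0:v1,u0:u1]; cv2.imwrite(f'pics/{o}.png',cv2.resize(im,None,fx=s,fy=s,interpolation=cv2.INTER_CUBIC))
E
python3 - <<'E'
from h import *
for n in('top','side'):
    c=cap(n,n+'0'); print(n,c['position'],c['attitude'],c['fx'],c['cx'],c['cy'])
print(arm.get_state())
E
```

```text
pics
top [ 0.27048637 -0.05424925  1.42002092] [-0.70285802  0.7058721  -0.06570591  0.05846297] 439.31366406800385 314.96595911271964 205.2754701737692
side [ 0.05509169 -0.66094125  0.72034169] [ 0.86613956 -0.29465386  0.13306688 -0.38114902] 369.3028171986351 314.77818289547366 203.12048266788267
{'time_s': 0.1, 'q': array([ 1.23328589e+00,  9.18104213e-02,  1.23177358e+00, -2.54892094e-06,
        1.81979964e+00, -5.67028444e-02]), 'qvel': array([-0.00083709, -0.00137762, -0.00240182, -0.00096813,  0.00116478,
        0.00045107]), 'tau': array([ 2.09997255e-03, -4.60222399e+01, -4.19215465e+01, -1.39682957e-04,
        1.07680110e-02, -1.32192778e-05]), 'position': array([0.16621052, 0.57629107, 0.24924325]), 'tool_rot': array([ 7.99103021e-01,  6.01193446e-01, -7.44267490e-04,  4.97974083e-04]), 'ft_force': array([-1.08364069, -0.67114278, -0.47226712]), 'moment': array([-0.01474679,  0.00631492, -0.04584013]), 'gripper_width': 0.08526279927272067}
```

View pics/top0.png

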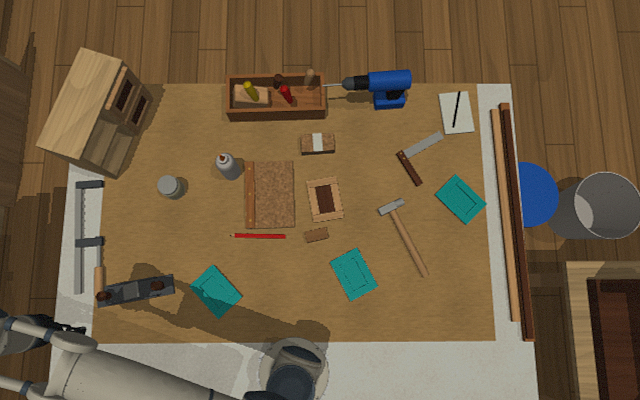

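View pics/side0.png

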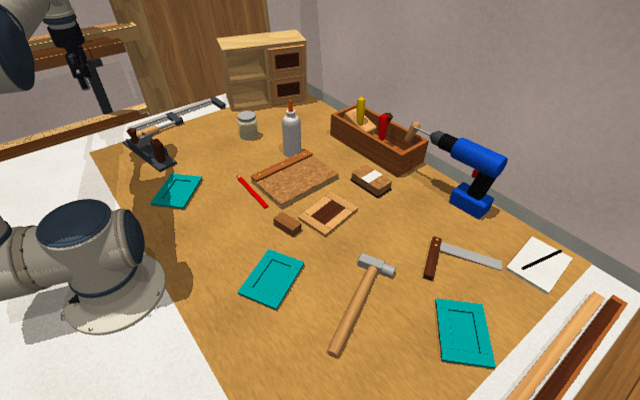

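The top view shows the board at u245–295, v160–230, with its front edge on the right. The door is at u307–344, the offcut is below it at (316,235), and the sanding block is above it at (317,143). I'll enlarge this area.

Run:
```python
from h import *
crop('top0',220,370,120,250,5,'topc'); 
crop('side0',230,410,110,260,4,'sidec')
c=load('top0')
for p in [(0.55,0,0),(0.55,0.1,0),(0.65,0,0)]: print(p,w2px(c,p))
```

```text
(0.55, 0, 0) (np.float64(293.8132705392965), np.float64(197.19658954553))
(0.55, 0.1, 0) (np.float64(263.40380181448967), np.float64(197.29240202098484))
(0.65, 0, 0) (np.float64(293.9115824921932), np.float64(167.74535864596402))
```

View pics/topc.png

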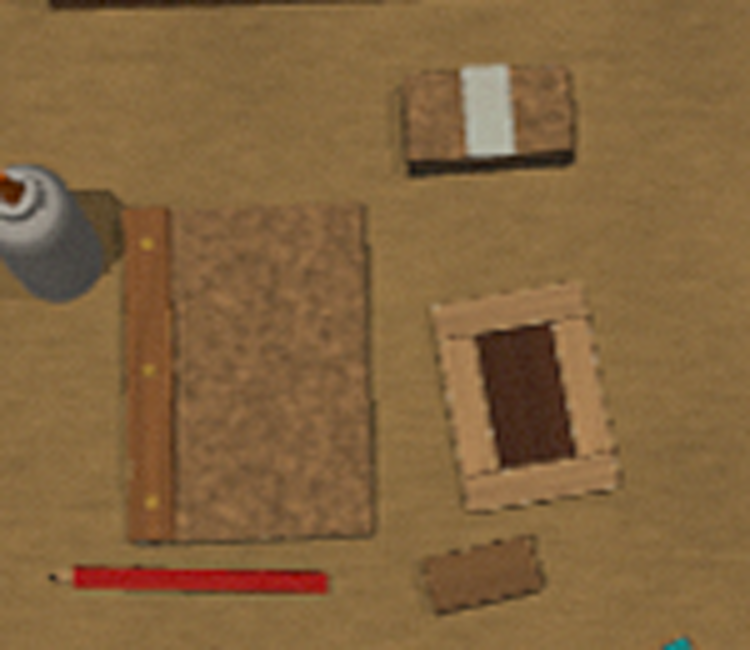

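View pics/sidec.png

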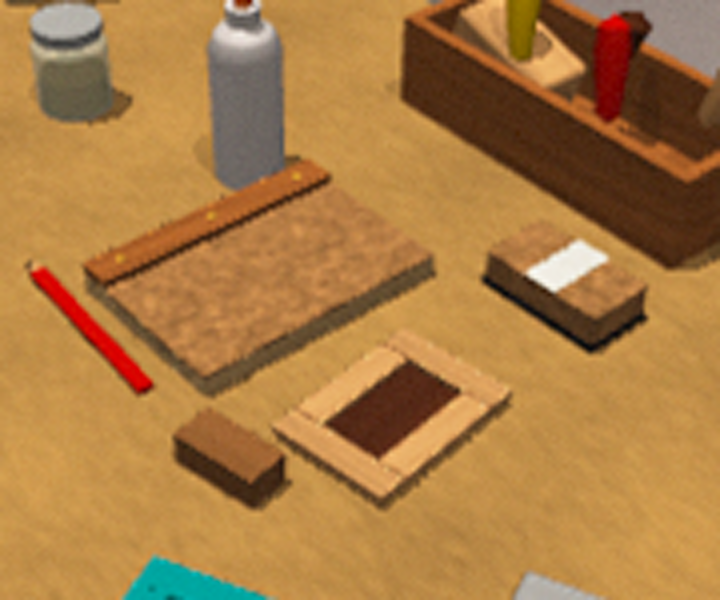

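Run:
```python
from h import *
c=load('top0')
P=lambda u,v,z:px2w(c,220+(u+.5)/5-.5,120+(v+.5)/5-.5,z)
f1,f2=P(364,205,.021),P(374,537,.021)
print('front',f1,f2,np.linalg.norm(f1-f2))
y=(f2-f1)/np.linalg.norm(f2-f1); x=np.cross(y,[0,0,1]); m=(f1+f2)/2
print('bx',x,'mid',m,'yaw',np.arctan2(x[1],x[0]))
for q in [(122,207),(130,541)]: print('strip back',P(*q,.029))
for q in [(172,207),(175,540)]: print('strip foot',(P(*q,.029)-m)@x)
D=[P(*q,.014) for q in [(432,306),(580,282),(620,487),(467,510)]]
for d in D: print('door',d,(d-m)@x,(d-m)@y)
print([np.linalg.norm(D[i]-D[(i+1)%4]) for i in range(4)], np.mean(D,0))
e=D[0]-D[1]+D[3]-D[2]; print('door x ang',np.arctan2(e[1],e[0]), (np.mean(D,0)-m)@x,(np.mean(D,0)-m)@y)
for n,q,z in [('offc',[(425,560),(535,537),(545,580),(437,612)],.028),('block',[(408,75),(568,68),(574,150),(408,160)],.034),('pen',[(75,570),(328,573),(328,592)],.008)]:
  for a in q:
    d=P(*a,z); print(n,d.round(4),((d-m)@x).round(4),((d-m)@y).round(4))
# side cam check
s=load('side0'); S=lambda u,v,z:px2w(s,230+(u+.5)/4-.5,110+(v+.5)/4-.5,z)
for n,a,z in[('front+y',(209,378),.021),('front-y',(434,260),.021),('door',(272,427),.014),('door',(401,330),.014),('door',(512,394),.014),('door',(382,497),.014)]: print(n,S(*a,z))
```

```text
front [0.66866252 0.0042508  0.021     ] [ 0.44852656 -0.00300059  0.021     ] 0.22025535728865286
bx [-0.03292265  0.9994579   0.        ] mid [0.55859454 0.0006251  0.021     ] yaw 1.6037249255688752
strip back [0.66540447 0.16207436 0.029     ]
strip back [0.44555016 0.15191946 0.029     ]
strip foot 0.12521613244468915
strip foot 0.12634304531933357
door [ 0.60196259 -0.04034209  0.014     ] -0.042372776493133604 -0.04199578971567692
door [ 0.61789317 -0.13777468  0.014     ] -0.14027702691970195 -0.05470999519704561
door [ 0.48139375 -0.16186479  0.014     ] -0.15986015329171094 0.08250853399140211
door [ 0.46674099 -0.06273077  0.014     ] -0.06029746847193335 0.09388959833494163
[np.float64(0.09872635551163972), np.float64(0.13860888712901115), np.float64(0.1002110614359221), np.float64(0.1370625159122728)] [ 0.54199763 -0.10067808  0.014     ]
door x ang 1.7251464664786482 -0.10070185629411994 0.019923086853405318
offc [ 0.4328 -0.0358  0.028 ] -0.0322 0.127
offc [ 0.4472 -0.106   0.028 ] -0.1029 0.1148
offc [ 0.4197 -0.1121  0.028 ] -0.1081 0.1426
offc [ 0.3996 -0.0433  0.028 ] -0.0387 0.1604
block [ 0.7536 -0.025   0.034 ] -0.032 -0.194
block [ 0.7582 -0.1306  0.034 ] -0.1377 -0.1952
block [ 0.702  -0.1338  0.034 ] -0.1391 -0.1389
block [ 0.6954 -0.025   0.034 ] -0.0301 -0.1359
pen [0.4295 0.19   0.008 ] 0.1935 0.1228
pen [0.4269 0.0271 0.008 ] 0.0308 0.1307
pen [0.4146 0.027  0.008 ] 0.0311 0.143
front+y [ 0.45154081 -0.00467828  0.021     ]
front-y [0.66372473 0.001921   0.021     ]
door [ 0.46197786 -0.06525883  0.014     ]
door [ 0.5965308  -0.04023521  0.014     ]
door [ 0.61464153 -0.14041798  0.014     ]
door [ 0.48080978 -0.16140649  0.014     ]
```

```bash
python3 -m handwheel '[{"gripper":0.2,"twist":1},{"gripper":0.2,"twist":1},{"gripper":0.2,"twist":1},{"gripper":0.2,"twist":1},{"gripper":0.2,"twist":1},{"gripper":0.2,"twist":1},{"gripper":0.2,"twist":1},{"gripper":0.2,"twist":1},{"gripper":0.2,"twist":1},{"gripper":0.2,"twist":1},{"gripper":0.2,"twist":1},{"gripper":0.2,"twist":1}]'
python3 - <<'E'
from h import *
s=arm.get_state(); M=R.from_quat(s['tool_rot']).as_matrix(); print(M.round(3), s['position'])
print(M.T@(np.array([.542,-.215,.25])-s['position'])*100)
E
```

```text
[[ 0.277  0.961 -0.001]
 [ 0.961 -0.277 -0.002]
 [-0.002 -0.    -1.   ]] [0.16621052 0.57629107 0.24924325]
[-6.56154552e+01  5.80362766e+01  3.59142821e-02]$[0]: bad value
```

```bash
python3 -m handwheel '[{"gripper":0.2,"tx":0.0,"ty":0.0,"tz":0.0,"twist":1.0},{"gripper":0.2,"tx":0.0,"ty":0.0,"tz":0.0,"twist":1.0},{"gripper":0.2,"tx":0.0,"ty":0.0,"tz":0.0,"twist":1.0},{"gripper":0.2,"tx":0.0,"ty":0.0,"tz":0.0,"twist":1.0},{"gripper":0.2,"tx":0.0,"ty":0.0,"tz":0.0,"twist":1.0},{"gripper":0.2,"tx":0.0,"ty":0.0,"tz":0.0,"twist":1.0},{"gripper":0.2,"tx":0.0,"ty":0.0,"tz":0.0,"twist":1.0},{"gripper":0.2,"tx":0.0,"ty":0.0,"tz":0.0,"twist":1.0},{"gripper":0.2,"tx":0.0,"ty":0.0,"tz":0.0,"twist":1.0},{"gripper":0.2,"tx":0.0,"ty":0.0,"tz":0.0,"twist":1.0},{"gripper":0.2,"tx":0.0,"ty":0.0,"tz":0.0,"twist":1.0},{"gripper":0.2,"tx":0.0,"ty":0.0,"tz":0.0,"twist":1.0}]'
python3 - <<'E'
from h import *
s=arm.get_state(); M=R.from_quat(s['tool_rot']).as_matrix(); print(M.round(3), s['position'])
print(M.T@(np.array([.542,-.215,.25])-s['position'])*100)
E
```

```text
time_s: 1.1
position: [0.1662, 0.5764, 0.2496]
tool_rot: [1.0, 0.014, -0.0, 0.001]
ft_force: [0.3, 0.7, 0.1]
gripper_width: 0.0679
[[ 1.     0.028 -0.   ]
 [ 0.028 -1.    -0.001]
 [-0.     0.001 -1.   ]] [0.16622796 0.57636571 0.24957937]
[3.53322444e+01 8.01640591e+01 3.25982975e-02]
```

```bash
python3 -m handwheel '[{"gripper":0.2,"tx":1.5,"ty":3.3,"tz":0.0,"twist":0.0},{"gripper":0.2,"tx":1.5,"ty":3.3,"tz":0.0,"twist":0.0},{"gripper":0.2,"tx":1.5,"ty":3.3,"tz":0.0,"twist":0.0},{"gripper":0.2,"tx":1.5,"ty":3.3,"tz":0.0,"twist":0.0},{"gripper":0.2,"tx":1.5,"ty":3.3,"tz":0.0,"twist":0.0},{"gripper":0.2,"tx":1.5,"ty":3.3,"tz":0.0,"twist":0.0},{"gripper":0.2,"tx":1.5,"ty":3.3,"tz":0.0,"twist":0.0},{"gripper":0.2,"tx":1.5,"ty":3.3,"tz":0.0,"twist":0.0},{"gripper":0.2,"tx":1.5,"ty":3.3,"tz":0.0,"twist":0.0},{"gripper":0.2,"tx":1.5,"ty":3.3,"tz":0.0,"twist":0.0},{"gripper":0.2,"tx":1.5,"ty":3.3,"tz":0.0,"twist":0.0},{"gripper":0.2,"tx":1.5,"ty":3.3,"tz":0.0,"twist":0.0}]'
python3 -m handwheel '[{"gripper":0.2,"tx":1.4,"ty":3.3,"tz":0.0,"twist":0.0},{"gripper":0.2,"tx":1.4,"ty":3.3,"tz":0.0,"twist":0.0},{"gripper":0.2,"tx":1.4,"ty":3.3,"tz":0.0,"twist":0.0},{"gripper":0.2,"tx":1.4,"ty":3.3,"tz":0.0,"twist":0.0},{"gripper":0.2,"tx":1.4,"ty":3.3,"tz":0.0,"twist":0.0},{"gripper":0.2,"tx":1.4,"ty":3.3,"tz":0.0,"twist":0.0},{"gripper":0.2,"tx":1.4,"ty":3.3,"tz":0.0,"twist":0.0},{"gripper":0.2,"tx":1.4,"ty":3.3,"tz":0.0,"twist":0.0},{"gripper":0.2,"tx":1.4,"ty":3.3,"tz":0.0,"twist":0.0},{"gripper":0.2,"tx":1.4,"ty":3.3,"tz":0.0,"twist":0.0},{"gripper":0.2,"tx":1.4,"ty":3.3,"tz":0.0,"twist":0.0},{"gripper":0.2,"tx":1.4,"ty":3.3,"tz":0.0,"twist":0.0}]'
python3 - <<'E'
from h import *
s=arm.get_state(); M=R.from_quat(s['tool_rot']).as_matrix(); print(M.round(3), s['position'],s['q'])
print(M.T@(np.array([.542,-.215,.1])-s['position'])*100)
E
```

```text
time_s: 2.1
position: [0.3596, 0.1851, 0.25]
tool_rot: [1.0, 0.017, -0.0, -0.0]
ft_force: [0.6, -0.1, 0.4]
gripper_width: 0.0685
time_s: 3.1
position: [0.5408, -0.2052, 0.2496]
tool_rot: [1.0, 0.017, -0.0, -0.0]
ft_force: [1.1, 0.1, -0.2]
gripper_width: 0.0682
[[ 0.999  0.033 -0.001]
 [ 0.033 -0.999  0.   ]
 [-0.001 -0.    -1.   ]] [ 0.54080778 -0.20522078  0.24961873] [-4.21549685e-01  3.32938442e-02  1.29203602e+00  9.64163518e-05
  1.81711612e+00 -4.54620969e-01]
[ 0.09765425  0.98819463 14.96135427]
```

```bash
python3 -m handwheel '[{"gripper":0.2,"tx":0.0,"ty":0.2,"tz":2.6,"twist":0.0},{"gripper":0.2,"tx":0.0,"ty":0.2,"tz":2.6,"twist":0.0},{"gripper":0.2,"tx":0.0,"ty":0.2,"tz":2.6,"twist":0.0},{"gripper":0.2,"tx":0.0,"ty":0.0,"tz":2.6,"twist":0.0},{"gripper":0.2,"tx":0.0,"ty":0.0,"tz":2.6,"twist":0.0},{"gripper":0.2,"tx":0.0,"ty":0.0,"tz":2.6,"twist":0.0},{"gripper":0.2,"tx":0.0,"ty":0.0,"tz":2.6,"twist":0.0},{"gripper":0.2,"tx":0.0,"ty":0.0,"tz":1.8,"twist":0.0},{"gripper":0.2,"tx":0.0,"ty":0.0,"tz":0.8,"twist":0.0},{"gripper":0.2,"tx":0.0,"ty":0.0,"tz":0.0,"twist":0.0}]'
python3 - <<'E'
from h import *
c=cap('side','side1'); crop('side1',270,430,130,260,5,'side1c'); cap('top','top1')
print(arm.get_state()['position'])
E
```

```text
time_s: 3.93
position: [0.5391, -0.2087, 0.0392]
tool_rot: [1.0, 0.017, -0.002, -0.001]
ft_force: [0.3, 0.1, -0.1]
gripper_width: 0.0685
[ 0.54100214 -0.20955061  0.04302035]
```

View pics/side1c.png

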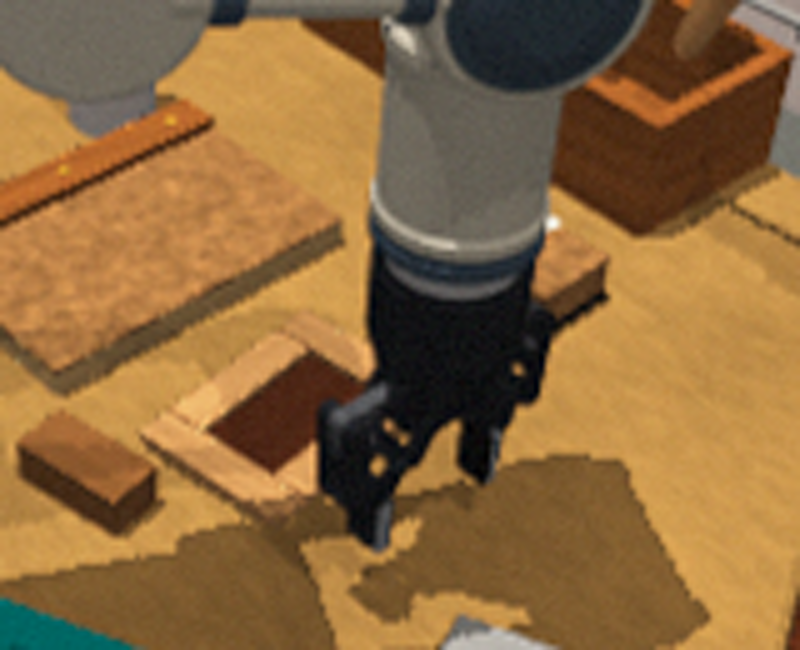

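Run:
```python
from h import *
c=load('side1')
for z in (0.02,.025,.03,.035): print(z,px2w(c,270+378/5,130+548/5,z),px2w(c,270+487/5,130+484/5,z))
```

```text
0.02 [ 0.50609517 -0.21264779  0.02      ] [ 0.58149477 -0.21355759  0.02      ]
0.025 [ 0.50287529 -0.21584832  0.025     ] [ 0.57773658 -0.21675163  0.025     ]
0.03 [ 0.4996554  -0.21904885  0.03      ] [ 0.57397839 -0.21994566  0.03      ]
0.035 [ 0.49643552 -0.22224939  0.035     ] [ 0.5702202 -0.2231397  0.035    ]
```

```bash
python3 -m handwheel '[{"gripper":0.2,"tx":0.0,"ty":0.0,"tz":0.6,"twist":0.0},{"gripper":0.2,"tx":0.0,"ty":0.0,"tz":0.6,"twist":0.0},{"gripper":0.2,"tx":0.0,"ty":0.0,"tz":0.4,"twist":0.0},{"gripper":0.2,"tx":0.0,"ty":0.0,"tz":0.2,"twist":0.0},{"gripper":0.2,"tx":0.0,"ty":0.0,"tz":0.2,"twist":0.0},{"gripper":0.2,"tx":0.0,"ty":0.0,"tz":0.0,"twist":0.0},{"gripper":0.2,"tx":0.0,"ty":0.0,"tz":0.0,"twist":0.0}]'
```

```text
time_s: 4.62
position: [0.5407, -0.2094, 0.0222]
tool_rot: [1.0, 0.017, -0.0, -0.0]
ft_force: [0.5, 0.0, 0.3]
gripper_width: 0.0687
```

```bash
python3 -m handwheel '[{"gripper":0.2,"tx":0.0,"ty":0.0,"tz":0.2,"twist":0.0},{"gripper":0.2,"tx":0.0,"ty":0.0,"tz":0.1,"twist":0.0},{"gripper":0.2,"tx":0.0,"ty":0.0,"tz":0.0,"twist":0.0}]'
```

```text
time_s: 4.87
position: [0.5406, -0.2094, 0.0191]
tool_rot: [1.0, 0.017, -0.0, -0.0]
ft_force: [0.2, 0.9, -0.1]
gripper_width: 0.0685
```

```bash
python3 -m handwheel '[{"gripper":0.2,"tx":0.0,"ty":0.0,"tz":0.2,"twist":0.0},{"gripper":0.2,"tx":0.0,"ty":0.0,"tz":0.1,"twist":0.0},{"gripper":0.2,"tx":0.0,"ty":0.0,"tz":0.0,"twist":0.0}]'
```

```text
time_s: 5.12
position: [0.5405, -0.2093, 0.0159]
tool_rot: [1.0, 0.017, -0.0, -0.0]
ft_force: [-0.1, -0.1, 0.1]
gripper_width: 0.0682
```

```bash
python3 -m handwheel '[{"gripper":0.2,"tx":0.0,"ty":0.0,"tz":0.2,"twist":0.0},{"gripper":0.2,"tx":0.0,"ty":0.0,"tz":0.0,"twist":0.0}]'
```

```text
time_s: 5.28
position: [0.5406, -0.2094, 0.0139]
tool_rot: [1.0, 0.017, -0.0, -0.0]
ft_force: [0.1, 0.1, -1.0]
gripper_width: 0.0689
```

```bash
python3 -m handwheel '[{"gripper":0.2,"tx":0.0,"ty":0.0,"tz":0.2,"twist":0.0},{"gripper":0.2,"tx":0.0,"ty":0.0,"tz":0.0,"twist":0.0}]'
```

```text
time_s: 5.45
position: [0.5406, -0.2094, 0.0119]
tool_rot: [1.0, 0.017, -0.0, -0.0]
ft_force: [-0.7, 0.2, 0.3]
gripper_width: 0.068
```

Run:
```python
from h import *
c=cap('side','side2'); crop('side2',270,430,130,260,5,'side2c')
```

```text
(no output)
```

View pics/side2c.png

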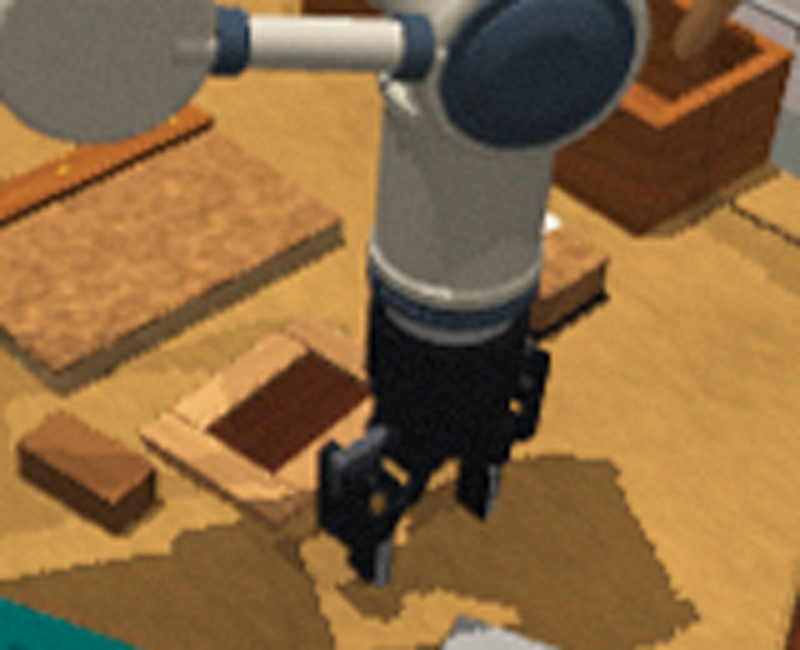

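```bash
python3 -m handwheel '[{"gripper":0.2,"tx":0.0,"ty":-1.5,"tz":0.0,"twist":0.0},{"gripper":0.2,"tx":0.0,"ty":-1.5,"tz":0.0,"twist":0.0},{"gripper":0.2,"tx":0.0,"ty":-1.0,"tz":0.0,"twist":0.0},{"gripper":0.2,"tx":0.0,"ty":-0.5,"tz":0.0,"twist":0.0},{"gripper":0.2,"tx":0.0,"ty":-0.5,"tz":0.0,"twist":0.0},{"gripper":0.2,"tx":0.0,"ty":-0.5,"tz":0.0,"twist":0.0},{"gripper":0.2,"tx":0.0,"ty":-0.5,"tz":0.0,"twist":0.0},{"gripper":0.2,"tx":0.0,"ty":-0.5,"tz":0.0,"twist":0.0},{"gripper":0.2,"tx":0.0,"ty":-0.5,"tz":0.0,"twist":0.0},{"gripper":0.2,"tx":0.0,"ty":-0.5,"tz":0.0,"twist":0.0}]'
python3 - <<'E'
from h import *
c=cap('side','side3'); crop('side3',270,430,130,260,5,'side3c')
c=cap('top','top3'); crop('top3',220,370,120,250,5,'top3c')
E
```

```text
time_s: 6.33
position: [0.5382, -0.1342, 0.0123]
tool_rot: [1.0, 0.017, 0.0, 0.0]
ft_force: [0.1, -1.3, 0.3]
gripper_width: 0.0683
```

View pics/side3c.png

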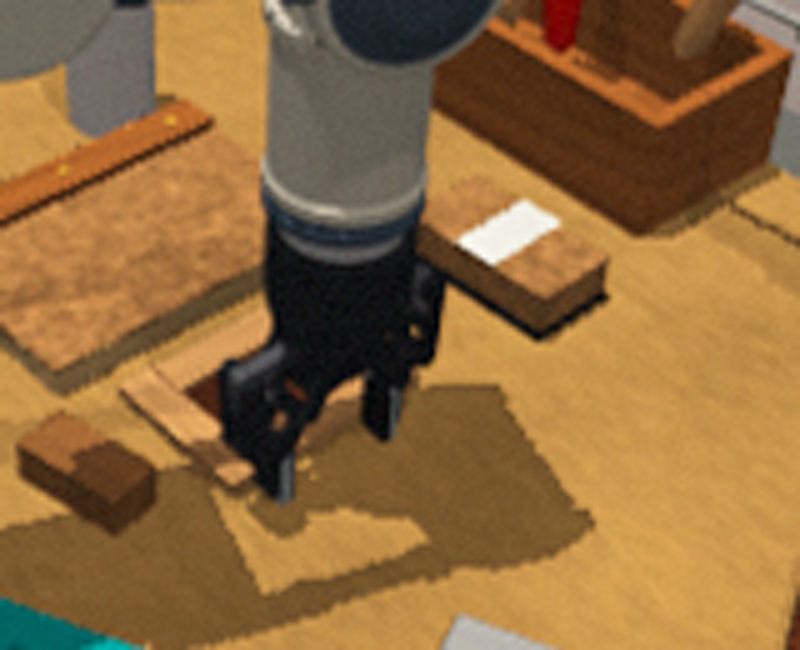

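View pics/top3c.png

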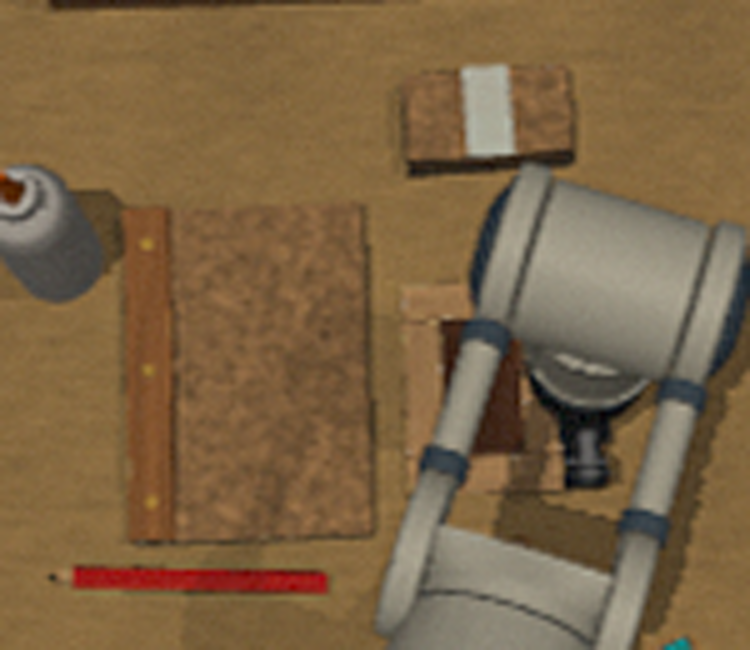

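```bash
python3 -m handwheel '[{"gripper":0.2,"tx":0.0,"ty":-0.5,"tz":0.0,"twist":0.0},{"gripper":0.2,"tx":0.0,"ty":-0.5,"tz":0.0,"twist":0.0},{"gripper":0.2,"tx":0.0,"ty":-0.5,"tz":0.0,"twist":0.0},{"gripper":0.2,"tx":0.0,"ty":-0.3,"tz":0.0,"twist":0.0},{"gripper":0.2,"tx":0.0,"ty":-0.2,"tz":0.0,"twist":0.0},{"gripper":0.2,"tx":0.0,"ty":-0.2,"tz":0.0,"twist":0.0},{"gripper":0.2,"tx":0.0,"ty":-0.1,"tz":0.0,"twist":0.0}]'
```

```text
time_s: 7.02
position: [0.5375, -0.1113, 0.0124]
tool_rot: [1.0, 0.017, 0.0, 0.0]
ft_force: [0.1, -1.3, 0.6]
gripper_width: 0.0685
```

```bash
python3 -m handwheel '[{"gripper":0.2,"tx":0.0,"ty":-0.1,"tz":0.0,"twist":0.0},{"gripper":0.2,"tx":0.0,"ty":-0.1,"tz":0.0,"twist":0.0},{"gripper":0.2,"tx":0.0,"ty":0.0,"tz":0.0,"twist":0.0}]'
```

```text
time_s: 7.27
position: [0.5374, -0.1094, 0.0124]
tool_rot: [1.0, 0.017, 0.0, -0.0]
ft_force: [0.2, -0.2, -0.5]
gripper_width: 0.0683
```

```bash
python3 -m handwheel '[{"gripper":0.2,"tx":0.0,"ty":-0.1,"tz":0.0,"twist":0.0},{"gripper":0.2,"tx":0.0,"ty":0.0,"tz":0.0,"twist":0.0}]'
```

```text
time_s: 7.43
position: [0.5375, -0.1089, 0.0124]
tool_rot: [1.0, 0.017, 0.0, 0.001]
ft_force: [1.8, -2.7, 0.4]
gripper_width: 0.0683
```

```bash
python3 -m handwheel '[{"gripper":0.2,"tx":0.0,"ty":-0.1,"tz":0.0,"twist":0.0},{"gripper":0.2,"tx":0.0,"ty":-0.1,"tz":0.0,"twist":0.0},{"gripper":0.2,"tx":0.0,"ty":0.0,"tz":0.0,"twist":0.0}]'
```

```text
time_s: 7.68
position: [0.5377, -0.1087, 0.0126]
tool_rot: [1.0, 0.017, 0.001, 0.002]
ft_force: [0.8, -10.8, -0.7]
gripper_width: 0.0684
```

```bash
python3 -m handwheel '[{"gripper":0.2,"tx":0.0,"ty":0.0,"tz":-0.2,"twist":0.0},{"gripper":0.2,"tx":0.0,"ty":0.0,"tz":-0.2,"twist":0.0},{"gripper":0.2,"tx":0.0,"ty":0.0,"tz":-0.2,"twist":0.0},{"gripper":0.2,"tx":0.0,"ty":-0.05,"tz":-0.2,"twist":0.0},{"gripper":0.2,"tx":0.0,"ty":0.0,"tz":0.0,"twist":0.0}]'
python3 - <<'E'
from h import *
c=cap('side','side4'); crop('side4',270,400,150,260,6,'side4c')
E
```

```text
time_s: 8.1
position: [0.5376, -0.1087, 0.0211]
tool_rot: [1.0, 0.016, 0.001, 0.003]
ft_force: [0.5, -11.4, -1.0]
gripper_width: 0.0687
```

View pics/side4c.png

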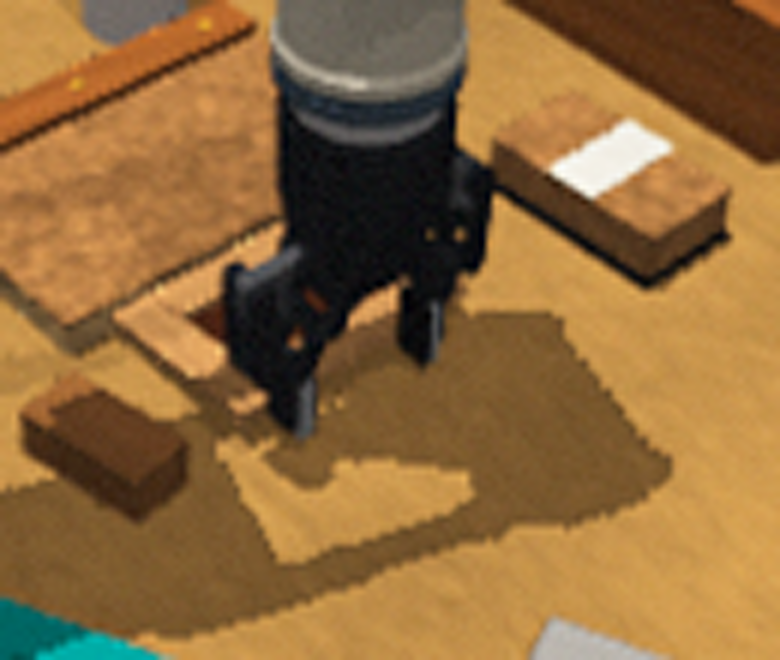

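Run:
```python
from h import *
c=load('side4'); m=np.array([.55859,.000625,0]);bx=np.array([-.0329,.9995,0]);by=np.array([-.9995,-.0329,0])
for yb in (.075,.082,.09):
  for z in (.006,.014,.024,.03):
    u,v=w2px(c,m-.1*bx+yb*by+[0,0,z]); print(yb,z,(u-270)*6,(v-150)*6)
  u,v=w2px(c,m-.0*bx+yb*by+[0,0,.014]); print('front',yb,(u-270)*6,(v-150)*6)
```

```text
0.075 0.006 258.11059112038834 432.3619458862376
0.075 0.014 258.15824981019387 419.85519429907697
0.075 0.024 258.2185523522596 404.0304010290603
0.075 0.03 258.2551291461957 394.4317973436005
front 0.075 124.765502300761 304.7296214934292
0.082 0.006 246.12632069972278 439.3526500218126
0.082 0.014 246.10916808998059 426.8420732066719
0.082 0.024 246.08746401071835 411.0117969458908
0.082 0.03 246.074298818314 401.4095175646709
front 0.082 112.94474356533465 310.9765879441916
0.09 0.006 232.33225658857623 447.39904898005886
0.09 0.014 232.23997039530957 434.884379424548
0.09 0.024 232.12319046935124 419.0481840810305
0.09 0.03 232.0523514958296 409.44191131265103
front 0.09 99.34360254196338 318.1644405657364
```

```bash
python3 -m handwheel '[{"gripper":0.2,"tx":0.0,"ty":-0.05,"tz":-0.35,"twist":0.0},{"gripper":0.2,"tx":0.0,"ty":-0.05,"tz":-0.35,"twist":0.0},{"gripper":0.2,"tx":0.0,"ty":-0.08,"tz":-0.35,"twist":0.0},{"gripper":0.2,"tx":0.0,"ty":-0.1,"tz":-0.35,"twist":0.0},{"gripper":0.2,"tx":0.0,"ty":-0.1,"tz":-0.35,"twist":0.0},{"gripper":0.2,"tx":0.0,"ty":-0.1,"tz":-0.35,"twist":0.0}]'
python3 - <<'E'
from h import *
c=cap('side','side5'); crop('side5',270,400,150,260,6,'side5c')
E
```

```text
time_s: 8.65
position: [0.5375, -0.1055, 0.0427]
tool_rot: [1.0, 0.016, 0.001, 0.004]
ft_force: [-0.6, -17.2, 3.2]
gripper_width: 0.068
```

View pics/side5c.png

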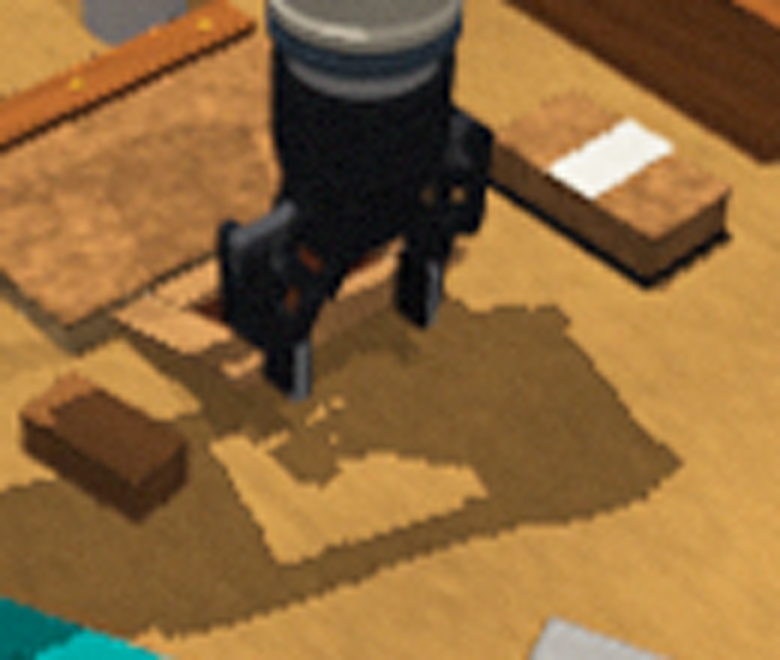

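```bash
python3 -m handwheel '[{"gripper":0.2,"tx":0.0,"ty":-0.12,"tz":-0.4,"twist":0.0},{"gripper":0.2,"tx":0.0,"ty":-0.14,"tz":-0.4,"twist":0.0},{"gripper":0.2,"tx":0.0,"ty":-0.17,"tz":-0.4,"twist":0.0},{"gripper":0.2,"tx":0.0,"ty":-0.19,"tz":-0.4,"twist":0.0},{"gripper":0.2,"tx":0.0,"ty":-0.22,"tz":-0.4,"twist":0.0},{"gripper":0.2,"tx":0.0,"ty":-0.25,"tz":-0.4,"twist":0.0}]'
python3 - <<'E'
from h import *
c=cap('side','side6'); crop('side6',270,400,130,240,6,'side6c')
E
```

```text
time_s: 9.2
position: [0.5373, -0.0954, 0.068]
tool_rot: [1.0, 0.015, 0.001, 0.005]
ft_force: [-2.6, -18.9, 10.3]
gripper_width: 0.0686
```

View pics/side6c.png

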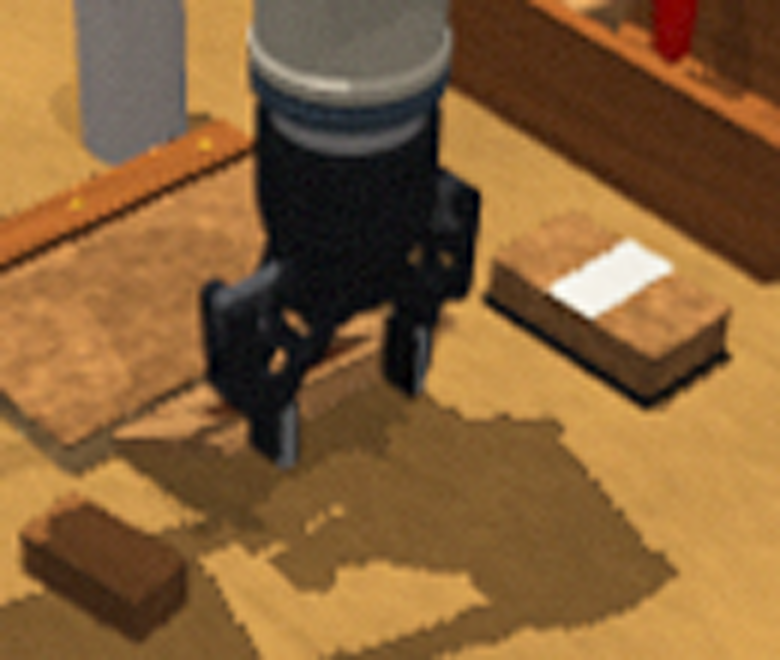

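```bash
python3 -m handwheel '[{"gripper":0.2,"tx":0.0,"ty":-0.18,"tz":-0.38,"twist":0.0},{"gripper":0.2,"tx":0.0,"ty":-0.22,"tz":-0.38,"twist":0.0},{"gripper":0.2,"tx":0.0,"ty":-0.27,"tz":-0.36,"twist":0.0}]'
```

```text
time_s: 9.5
position: [0.5371, -0.0852, 0.078]
tool_rot: [1.0, 0.016, 0.001, 0.001]
ft_force: [0.3, -6.4, 4.0]
gripper_width: 0.0687
```

Run:
```python
from h import *
c=cap('side','side7'); crop('side7',270,400,130,240,6,'side7c')
s=arm.get_state(); print(s['position'],s['ft_force'])
```

```text
[ 0.53731023 -0.08449912  0.07877676] [-0.90847226 -5.10662719  5.02092474]
```

View pics/side7c.png

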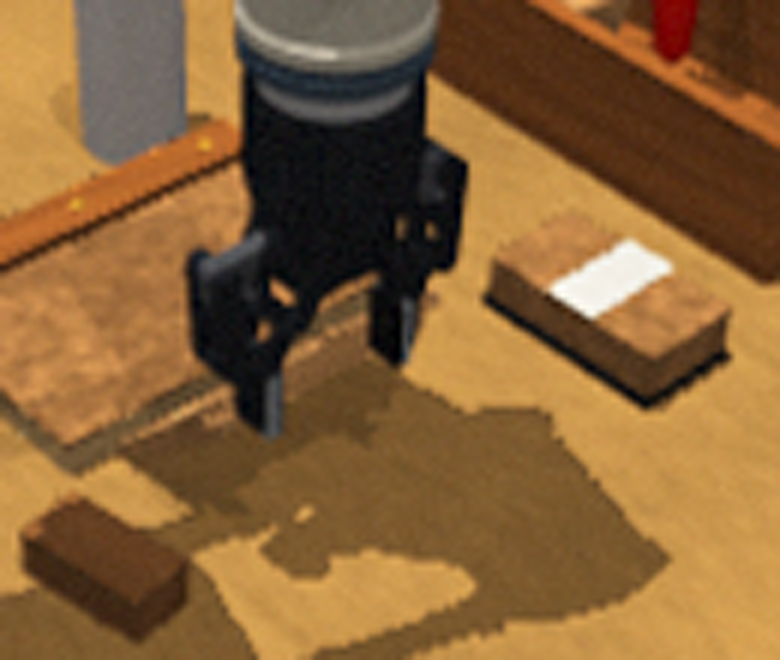

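```bash
python3 -m handwheel '[{"gripper":0.2,"tx":0.0,"ty":-0.34,"tz":-0.37,"twist":0.0},{"gripper":0.2,"tx":0.0,"ty":-0.36,"tz":-0.34,"twist":0.0},{"gripper":0.2,"tx":0.0,"ty":-0.38,"tz":-0.32,"twist":0.0},{"gripper":0.2,"tx":0.0,"ty":-0.40,"tz":-0.3,"twist":0.0}]'
python3 - <<'E'
from h import *
c=cap('side','side8'); crop('side8',270,400,130,240,6,'side8c')
E
```

```text
time_s: 9.88
position: [0.5359, -0.0683, 0.0899]
tool_rot: [1.0, 0.017, -0.0, -0.0]
ft_force: [0.1, -0.6, 0.3]
gripper_width: 0.0684
```

View pics/side8c.png

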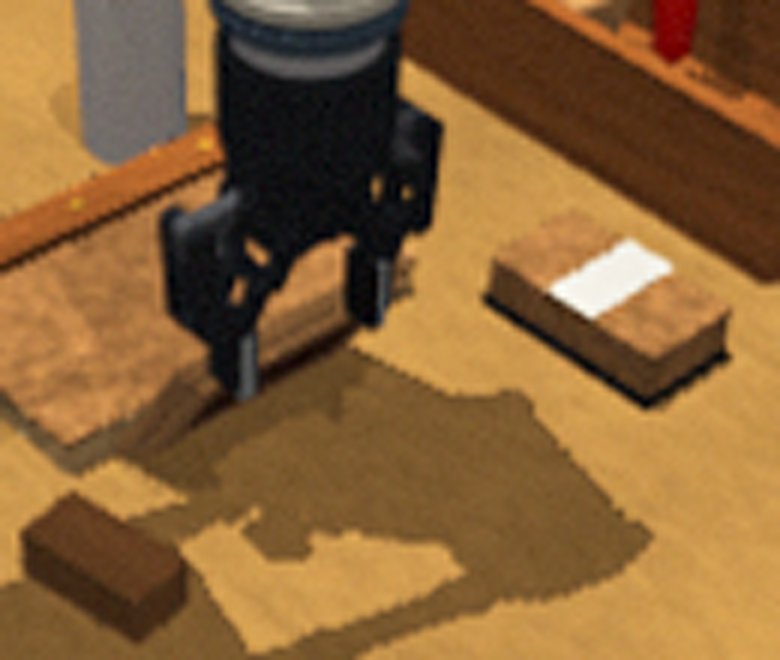

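```bash
python3 -m handwheel '[{"gripper":0.2,"tx":0.0,"ty":-0.42,"tz":-0.3,"twist":0.0},{"gripper":0.2,"tx":0.0,"ty":-0.43,"tz":-0.27,"twist":0.0},{"gripper":0.2,"tx":0.0,"ty":-0.45,"tz":-0.22,"twist":0.0},{"gripper":0.2,"tx":0.0,"ty":-0.45,"tz":-0.18,"twist":0.0}]'
python3 - <<'E'
from h import *
c=cap('side','side9'); crop('side9',270,400,130,240,6,'side9c')
E
```

```text
time_s: 10.27
position: [0.5352, -0.0505, 0.0993]
tool_rot: [1.0, 0.017, -0.0, -0.0]
ft_force: [-0.5, -0.2, -0.8]
gripper_width: 0.0685
```

View pics/side9c.png

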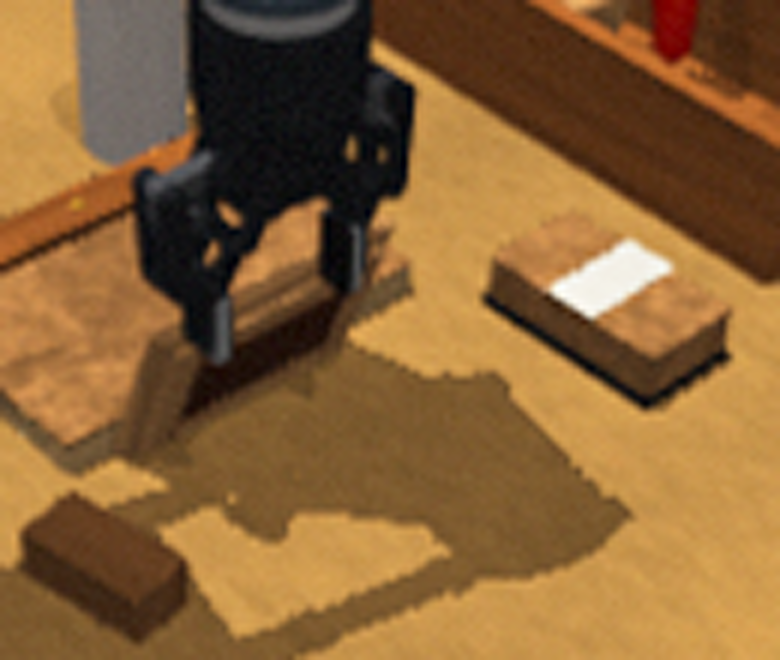

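```bash
python3 -m handwheel '[{"gripper":0.2,"tx":0.0,"ty":-0.45,"tz":-0.1,"twist":0.0},{"gripper":0.2,"tx":0.0,"ty":-0.45,"tz":-0.08,"twist":0.0},{"gripper":0.2,"tx":0.0,"ty":-0.45,"tz":-0.05,"twist":0.0},{"gripper":0.2,"tx":0.0,"ty":-0.45,"tz":0.0,"twist":0.0},{"gripper":0.2,"tx":0.0,"ty":-0.45,"tz":0.0,"twist":0.0},{"gripper":0.2,"tx":0.0,"ty":-0.45,"tz":0.0,"twist":0.0}]'
python3 - <<'E'
from h import *
c=cap('side','side10'); crop('side10',270,400,120,240,5,'side10c')
E
```

```text
time_s: 10.82
position: [0.5347, -0.0242, 0.103]
tool_rot: [1.0, 0.017, 0.0, 0.0]
ft_force: [-3.5, -1.6, 8.3]
gripper_width: 0.068
```

View pics/side10c.png

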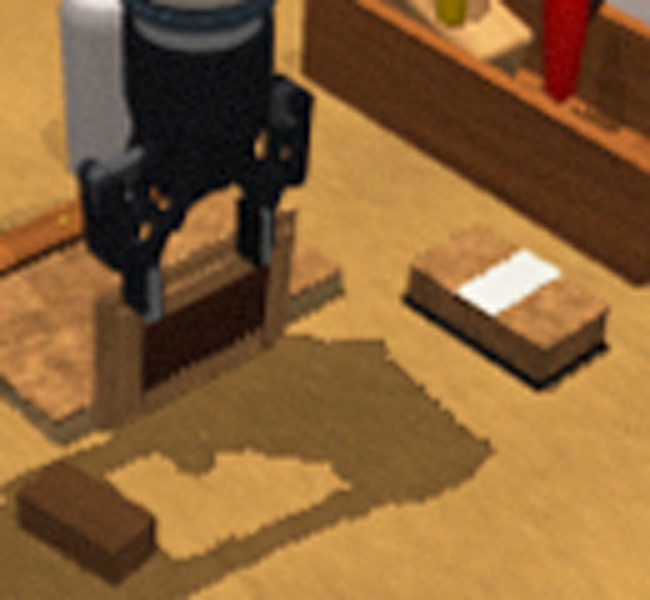

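```bash
python3 -m handwheel '[{"gripper":0.2,"tx":0.0,"ty":-0.2,"tz":-0.3,"twist":0.0},{"gripper":0.2,"tx":0.0,"ty":-0.3,"tz":-0.1,"twist":0.0}]'
python3 -m handwheel '[{"gripper":0.2,"tx":0.0,"ty":-0.4,"tz":0.0,"twist":0.0},{"gripper":0.2,"tx":0.0,"ty":-0.4,"tz":0.0,"twist":0.0}]'
python3 - <<'E'
from h import *
c=cap('side','side11'); crop('side11',270,400,120,240,5,'side11c')
E
```

```text
time_s: 11.03
position: [0.5345, -0.019, 0.1061]
tool_rot: [1.0, 0.017, 0.0, -0.0]
ft_force: [0.5, 0.2, 0.5]
gripper_width: 0.0687
time_s: 11.2
position: [0.5341, -0.011, 0.1056]
tool_rot: [1.0, 0.017, -0.0, -0.0]
ft_force: [0.7, 0.1, 0.5]
gripper_width: 0.0683
```

View pics/side11c.png

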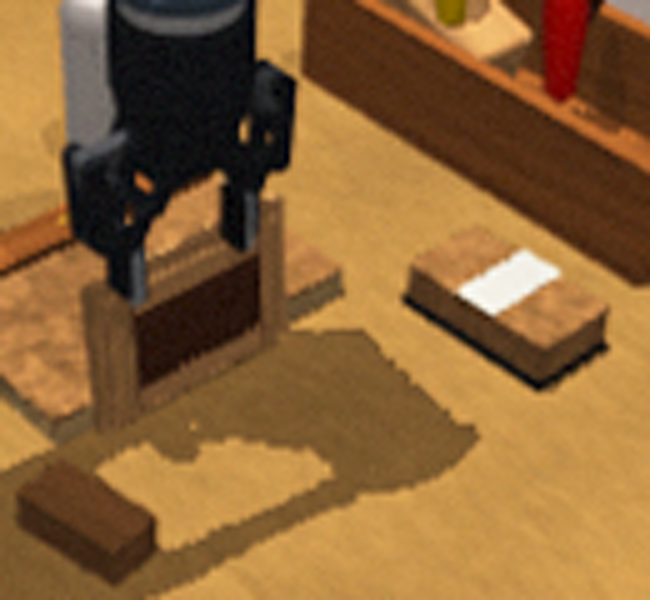

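```bash
python3 -m handwheel '[{"gripper":0.2,"tx":0.0,"ty":-0.3,"tz":0.15,"twist":0.0},{"gripper":0.2,"tx":0.0,"ty":-0.4,"tz":0.1,"twist":0.0},{"gripper":0.2,"tx":0.0,"ty":-0.4,"tz":0.1,"twist":0.0},{"gripper":0.2,"tx":0.0,"ty":-0.4,"tz":0.1,"twist":0.0}]'
python3 - <<'E'
from h import *
c=cap('side','side12'); crop('side12',270,400,120,240,5,'side12c')
E
```

```text
time_s: 11.58
position: [0.5342, 0.0038, 0.1034]
tool_rot: [1.0, 0.017, 0.001, 0.0]
ft_force: [-3.1, -0.1, 10.1]
gripper_width: 0.0684
```

View pics/side12c.png

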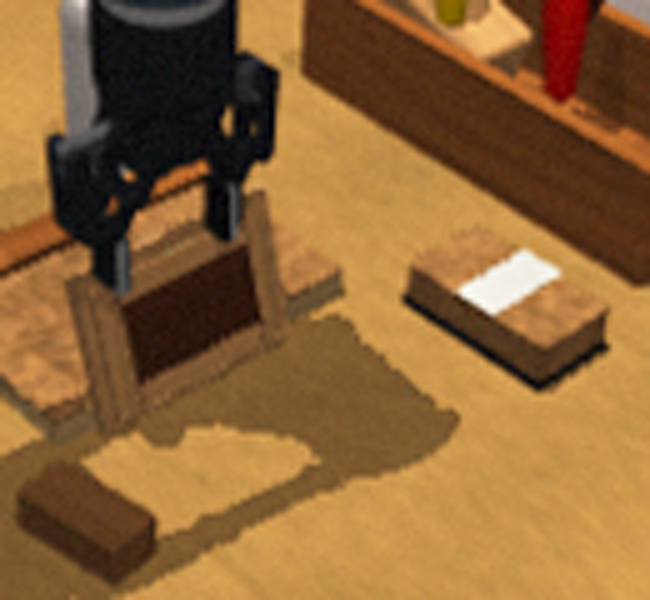

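```bash
python3 -m handwheel '[{"gripper":0.2,"tx":0.0,"ty":-0.3,"tz":-0.2,"twist":0.0},{"gripper":0.2,"tx":0.0,"ty":-0.4,"tz":0.0,"twist":0.0},{"gripper":0.2,"tx":0.0,"ty":-0.4,"tz":0.0,"twist":0.0}]'
python3 - <<'E'
from h import *
c=cap('side','side13'); crop('side13',270,400,120,240,5,'side13c')
E
```

```text
time_s: 11.88
position: [0.5331, 0.015, 0.1029]
tool_rot: [1.0, 0.017, -0.0, -0.0]
ft_force: [0.3, -1.0, 0.7]
gripper_width: 0.0685
```

View pics/side13c.png

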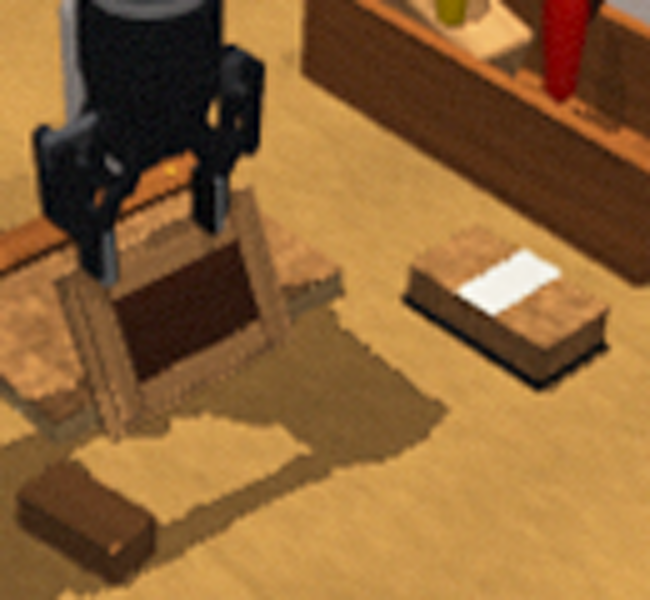

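```bash
python3 -m handwheel '[{"gripper":0.2,"tx":0.0,"ty":0.0,"tz":-0.1,"twist":0.0},{"gripper":0.2,"tx":0.0,"ty":0.0,"tz":-0.1,"twist":0.0},{"gripper":0.2,"tx":0.0,"ty":0.0,"tz":0.0,"twist":0.0},{"gripper":0.2,"tx":0.0,"ty":0.0,"tz":0.0,"twist":0.0}]'
python3 - <<'E'
from h import *
c=cap('side','side14'); crop('side14',270,400,120,240,5,'side14c')
E
```

```text
time_s: 12.27
position: [0.5332, 0.0145, 0.1052]
tool_rot: [1.0, 0.017, -0.0, 0.0]
ft_force: [-0.4, -0.4, -0.7]
gripper_width: 0.0685
```

View pics/side14c.png

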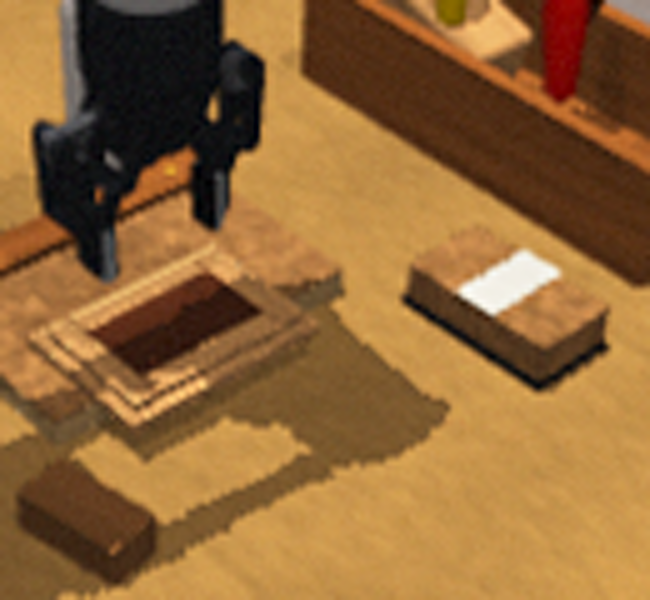

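```bash
python3 -m handwheel '[{"gripper":0.2,"tx":0.0,"ty":2.0,"tz":0.0,"twist":0.0},{"gripper":0.2,"tx":0.0,"ty":3.0,"tz":0.0,"twist":0.0},{"gripper":0.2,"tx":0.0,"ty":3.0,"tz":0.0,"twist":0.0},{"gripper":0.2,"tx":0.0,"ty":1.5,"tz":0.0,"twist":0.0},{"gripper":0.2,"tx":0.0,"ty":0.0,"tz":0.0,"twist":0.0}]'
python3 - <<'E'
from h import *
c=cap('side','side15'); crop('side15',250,400,120,240,5,'side15c')
c=cap('top','top15'); crop('top15',220,370,120,250,5,'top15c')
E
```

```text
time_s: 12.73
position: [0.5363, -0.0833, 0.1052]
tool_rot: [1.0, 0.015, -0.0, 0.001]
ft_force: [0.5, 0.7, -0.7]
gripper_width: 0.0685
```

View pics/side15c.png

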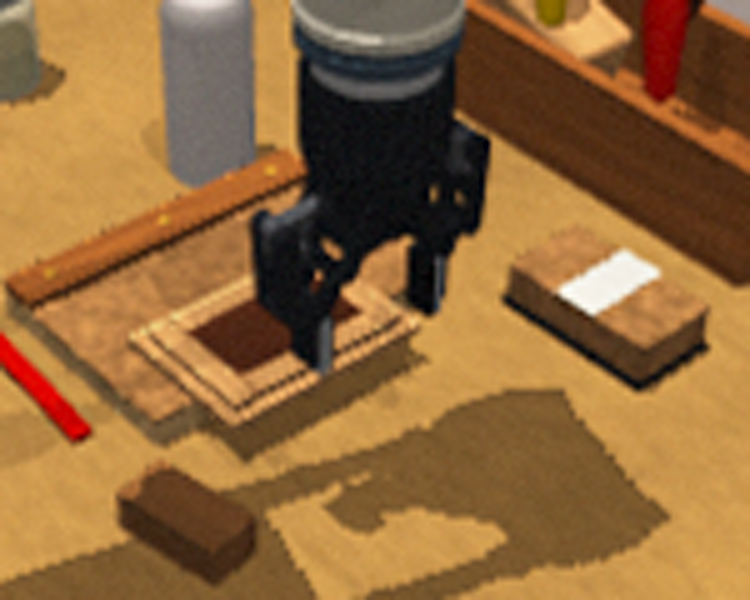

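View pics/top15c.png

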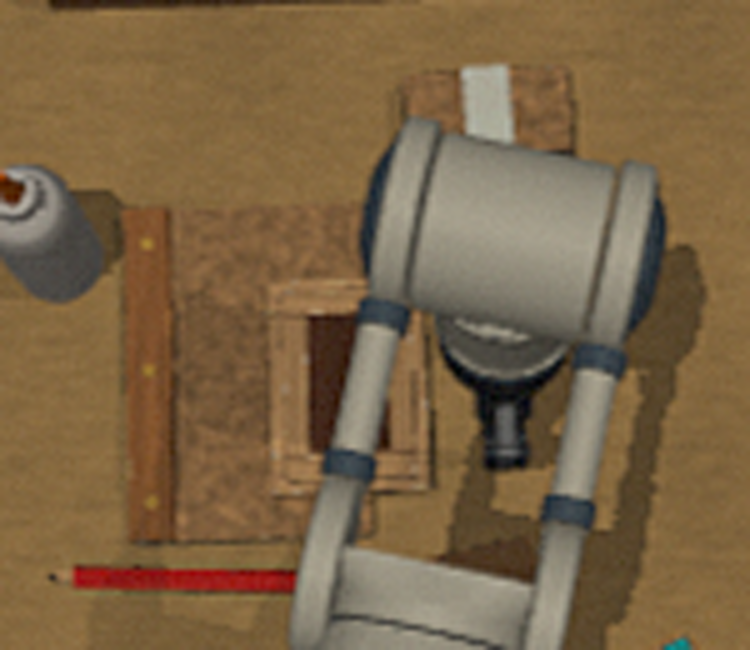

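```bash
python3 -m handwheel '[{"gripper":0.2,"tx":0.3,"ty":0.0,"tz":1.5,"twist":0.0},{"gripper":0.2,"tx":0.3,"ty":0.0,"tz":2.0,"twist":0.0},{"gripper":0.2,"tx":0.3,"ty":0.0,"tz":1.8,"twist":0.0},{"gripper":0.2,"tx":0.0,"ty":0.0,"tz":1.2,"twist":0.0},{"gripper":0.2,"tx":0.0,"ty":0.0,"tz":0.6,"twist":0.0},{"gripper":0.2,"tx":0.0,"ty":0.0,"tz":0.0,"twist":0.0},{"gripper":0.2,"tx":0.0,"ty":0.0,"tz":0.0,"twist":0.0}]'
python3 - <<'E'
from h import *
c=cap('side','side16'); crop('side16',250,400,120,240,5,'side16c')
E
```

```text
time_s: 13.42
position: [0.5455, -0.0796, 0.0347]
tool_rot: [1.0, 0.017, 0.0, -0.0]
ft_force: [-0.6, -0.2, 0.8]
gripper_width: 0.0684
```

View pics/side16c.png

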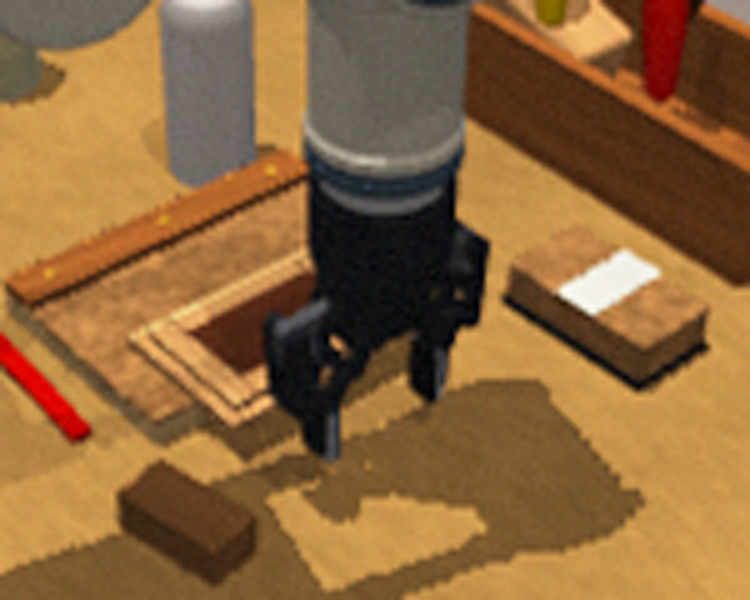

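Run:
```python
from h import *
c=load('side16')
for z in (0.018,.021,.024,.027): print(z,px2w(c,250+330/5,120+458/5,z),px2w(c,250+436/5,120+402/5,z))
c=load('side2')
print(px2w(c,270+376/5,130+584/5,.003))
```

```text
0.018 [ 0.51081407 -0.08409616  0.018     ] [ 0.58708082 -0.08430346  0.018     ]
0.021 [ 0.50886749 -0.08656011  0.021     ] [ 0.58480847 -0.08676652  0.021     ]
0.024 [ 0.5069209  -0.08902406  0.024     ] [ 0.58253612 -0.08922959  0.024     ]
0.027 [ 0.50497432 -0.09148801  0.027     ] [ 0.58026377 -0.09169266  0.027     ]
[ 0.49997124 -0.21968351  0.003     ]
```

```bash
python3 -m handwheel '[{"gripper":0.2,"tx":0.0,"ty":-1.0,"tz":0.1,"twist":0.0},{"gripper":0.2,"tx":0.0,"ty":-1.0,"tz":0.0,"twist":0.0},{"gripper":0.2,"tx":0.0,"ty":-0.8,"tz":0.0,"twist":0.0},{"gripper":0.2,"tx":0.0,"ty":-0.5,"tz":0.0,"twist":0.0},{"gripper":0.2,"tx":0.0,"ty":-0.4,"tz":0.0,"twist":0.0},{"gripper":0.2,"tx":0.0,"ty":-0.4,"tz":0.0,"twist":0.0},{"gripper":0.2,"tx":0.0,"ty":-0.4,"tz":0.0,"twist":0.0},{"gripper":0.2,"tx":0.0,"ty":-0.4,"tz":0.0,"twist":0.0},{"gripper":0.2,"tx":0.0,"ty":-0.4,"tz":0.0,"twist":0.0},{"gripper":0.2,"tx":0.0,"ty":-0.4,"tz":0.0,"twist":0.0},{"gripper":0.2,"tx":0.0,"ty":-0.4,"tz":0.0,"twist":0.0},{"gripper":0.2,"tx":0.0,"ty":-0.4,"tz":0.0,"twist":0.0}]'
python3 - <<'E'
from h import *
c=cap('side','side17'); crop('side17',250,400,120,240,5,'side17c')
E
```

```text
time_s: 14.47
position: [0.5433, -0.0148, 0.0334]
tool_rot: [1.0, 0.017, 0.0, 0.0]
ft_force: [0.3, -2.4, 2.4]
gripper_width: 0.0683
```

View pics/side17c.png

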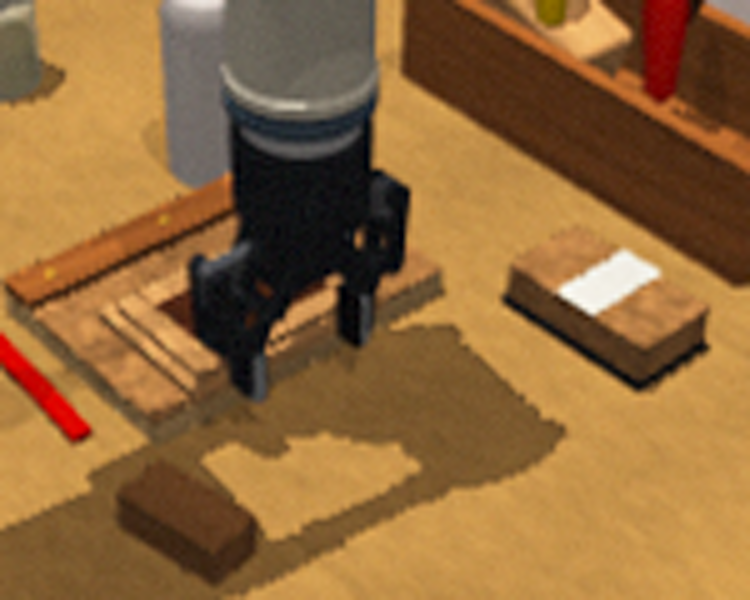

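```bash
python3 -m handwheel '[{"gripper":0.2,"tx":0.0,"ty":-0.3,"tz":0.0,"twist":0.0},{"gripper":0.2,"tx":0.0,"ty":-0.3,"tz":0.0,"twist":0.0},{"gripper":0.2,"tx":0.0,"ty":-0.3,"tz":0.0,"twist":0.0}]'
python3 -m handwheel '[{"gripper":0.2,"tx":0.0,"ty":-0.3,"tz":0.0,"twist":0.0},{"gripper":0.2,"tx":0.0,"ty":-0.3,"tz":0.0,"twist":0.0},{"gripper":0.2,"tx":0.0,"ty":-0.3,"tz":0.0,"twist":0.0},{"gripper":0.2,"tx":0.0,"ty":-0.3,"tz":0.0,"twist":0.0},{"gripper":0.2,"tx":0.0,"ty":-0.3,"tz":0.0,"twist":0.0}]'
python3 - <<'E'
from h import *
c=cap('top','top18'); crop('top18',220,370,120,250,5,'top18c')
c=cap('side','side18'); crop('side18',250,400,120,240,5,'side18c')
E
```

```text
time_s: 14.77
position: [0.5429, -0.0059, 0.0332]
tool_rot: [1.0, 0.017, -0.0, 0.0]
ft_force: [0.0, -2.2, 1.9]
gripper_width: 0.0684
time_s: 15.18
position: [0.5423, 0.0093, 0.0332]
tool_rot: [1.0, 0.017, -0.0, -0.0]
ft_force: [-0.7, -1.7, 1.0]
gripper_width: 0.0683
```

View pics/top18c.png

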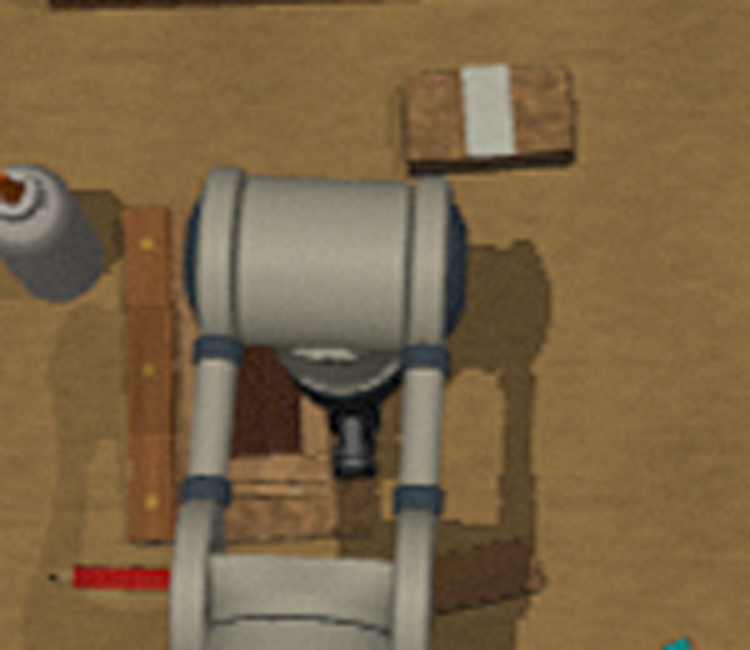

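View pics/side18c.png

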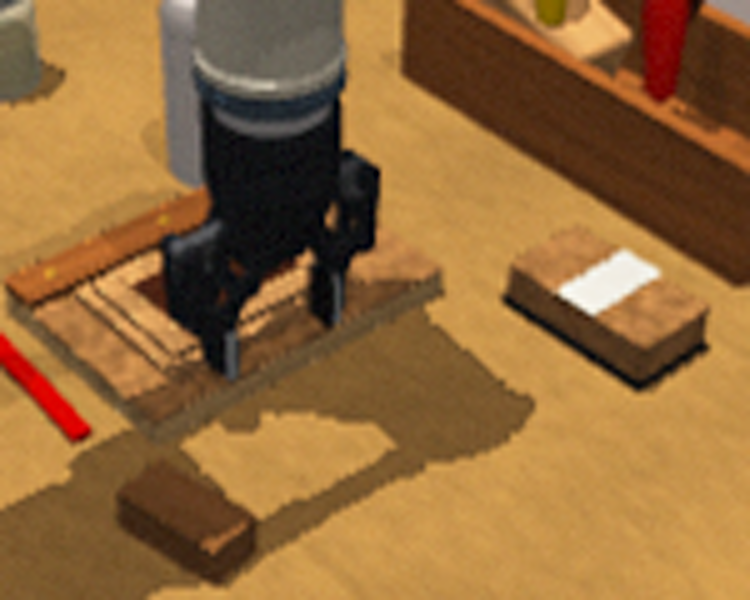

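```bash
python3 -m handwheel '[{"gripper":0.2,"tx":0.0,"ty":-0.2,"tz":0.0,"twist":0.0},{"gripper":0.2,"tx":0.0,"ty":-0.2,"tz":0.0,"twist":0.0},{"gripper":0.2,"tx":0.0,"ty":-0.1,"tz":0.0,"twist":0.0},{"gripper":0.2,"tx":0.0,"ty":-0.1,"tz":0.0,"twist":0.0}]'
python3 -m handwheel '[{"gripper":0.2,"tx":0.0,"ty":-0.1,"tz":0.0,"twist":0.0},{"gripper":0.2,"tx":0.0,"ty":0.0,"tz":0.0,"twist":0.0}]'
python3 -m handwheel '[{"gripper":0.2,"tx":0.0,"ty":-0.1,"tz":0.0,"twist":0.0},{"gripper":0.2,"tx":0.0,"ty":0.0,"tz":0.0,"twist":0.0}]'
```

```text
time_s: 15.62
position: [0.5421, 0.0151, 0.0331]
tool_rot: [1.0, 0.017, -0.0, -0.0]
ft_force: [-0.2, -0.8, -1.2]
gripper_width: 0.0682
time_s: 15.78
position: [0.5421, 0.0162, 0.0331]
tool_rot: [1.0, 0.017, -0.0, -0.0]
ft_force: [-0.2, -0.0, -0.2]
gripper_width: 0.0688
time_s: 15.95
position: [0.5422, 0.0164, 0.0332]
tool_rot: [1.0, 0.017, 0.0, 0.001]
ft_force: [0.4, -3.0, -0.7]
gripper_width: 0.0684
```

Contact came at the expected position (TCP y 0.0164). I'll press a little more to seat and square it.

```bash
python3 -m handwheel '[{"gripper":0.2,"tx":0.0,"ty":-0.1,"tz":0.0,"twist":0.0},{"gripper":0.2,"tx":0.0,"ty":0.0,"tz":0.0,"twist":0.0},{"gripper":0.2,"tx":0.0,"ty":0.0,"tz":0.0,"twist":0.0}]'
python3 -m handwheel '[{"gripper":0.2,"tx":0.0,"ty":0.3,"tz":0.0,"twist":0.0},{"gripper":0.2,"tx":0.0,"ty":0.5,"tz":0.0,"twist":0.0},{"gripper":0.2,"tx":0.0,"ty":1.0,"tz":0.0,"twist":0.0},{"gripper":0.2,"tx":0.0,"ty":1.5,"tz":-0.5,"twist":0.0},{"gripper":0.2,"tx":0.0,"ty":2.0,"tz":-2.0,"twist":0.0},{"gripper":0.2,"tx":0.0,"ty":3.0,"tz":-3.0,"twist":0.0},{"gripper":0.2,"tx":0.0,"ty":3.5,"tz":-2.0,"twist":0.0},{"gripper":0.2,"tx":0.0,"ty":3.5,"tz":-2.0,"twist":0.0},{"gripper":0.2,"tx":0.0,"ty":3.5,"tz":-2.0,"twist":0.0},{"gripper":0.2,"tx":0.0,"ty":3.0,"tz":-2.0,"twist":0.0},{"gripper":0.2,"tx":0.0,"ty":1.5,"tz":0.0,"twist":0.0},{"gripper":0.2,"tx":0.0,"ty":0.0,"tz":0.0,"twist":0.0}]'
python3 - <<'E'
from h import *
c=cap('top','top19'); crop('top19',220,370,120,250,5,'top19c')
c=cap('side','side19'); crop('side19',230,380,120,240,5,'side19c')
E
```

```text
time_s: 16.2
position: [0.5423, 0.0165, 0.0334]
tool_rot: [1.0, 0.016, 0.0, 0.001]
ft_force: [0.5, -7.0, -0.8]
gripper_width: 0.068
time_s: 17.2
position: [0.5499, -0.2182, 0.169]
tool_rot: [1.0, 0.015, 0.001, 0.001]
ft_force: [0.1, 0.3, -0.4]
gripper_width: 0.0687
```

View pics/top19c.png

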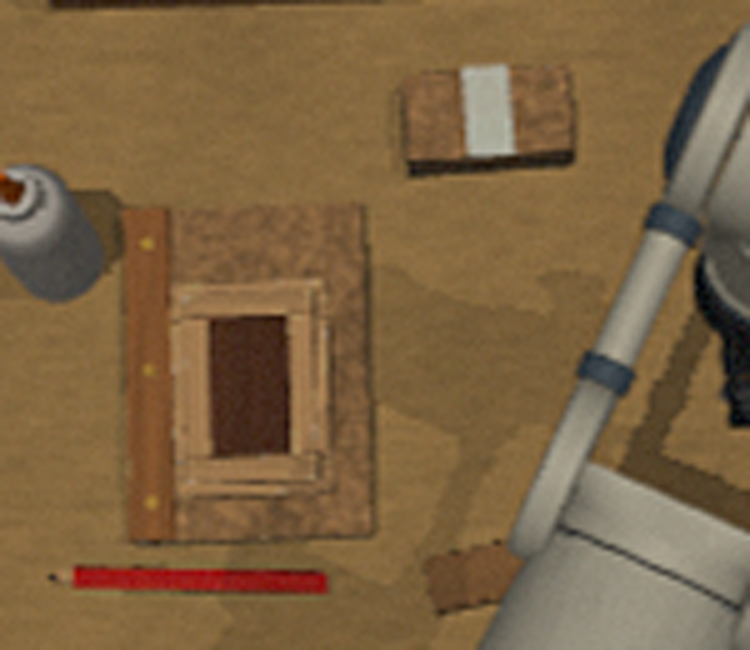

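View pics/side19c.png

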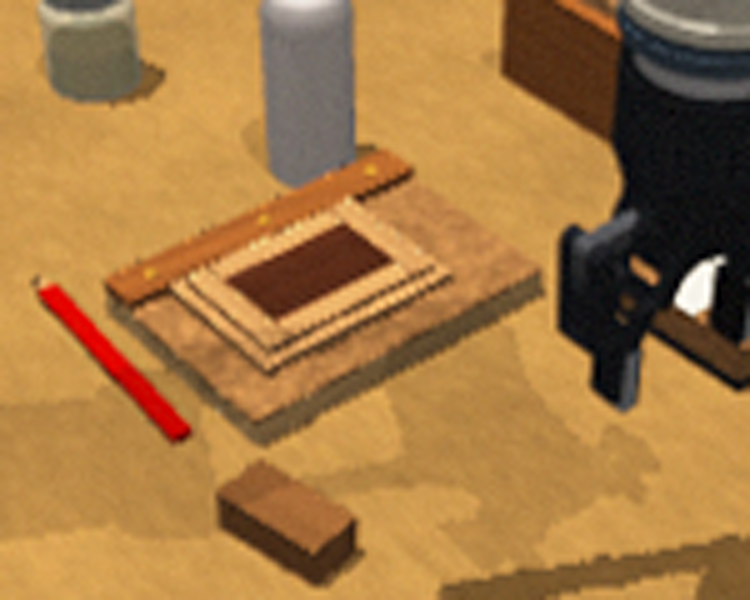

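The door is back up, with its left edge (u 172–177) flush along the stop strip. Its right edge (u 324–329) is parallel to the board's front edge. The bystanders look unmoved.

Run:
```python
from h import *
c=load('top19'); P=lambda u,v,z:px2w(c,220+(u+.5)/5-.5,120+(v+.5)/5-.5,z)
m=np.array([.55859,.000625,.021]);bx=np.array([-.0329,.9995,0]);by=np.array([-.9995,-.0329,0])
D=[P(*q,.029) for q in [(172,286),(322,281),(329,488),(178,495)]]
for d in D: print(((d-m)@bx).round(4),((d-m)@by).round(4))
d=np.mean(D,0); print('ctr',(d-m)@bx,(d-m)@by)
print(arm.close_job())
```

```text
0.126 -0.0578
0.0285 -0.0577
0.0276 0.0785
0.124 0.0795
ctr 0.07651445424323493 0.010643727262182384
the job is handed in; nothing more can be done
None
```

The door is turned over, back up, and lying flat on the deck against the stop strip. I handed the job in at about 17 s of the 56 s allowed; it reported no verdict.

- **How it went:** I pushed the door with both fingertips, squaring it against the board's front edge. From there I lifted its near lip by friction until it stood on edge. It went past upright, flopped onto the deck overhanging by roughly 37 mm, and I slid it to the stop.
- **Final position:** From the last top picture the centre is at x ≈ 0.0765 m and y ≈ 0.011 m in the board's frame (allowed 0.070–0.079 and ±0.042). Camera error is about 2 mm.
- **Seating and squareness:** The last push met resistance at the expected position, 7 N at TCP y 0.0165 m. In the picture, the door's outer edge is within about 0.01 rad of parallel to the board.
- **Bystanders and gripper:** The sanding block, pencil and glue bottle look where they were, and so does the part of the offcut the arm does not hide. I made no close check of the hammer, try square or jar, which were well away from the work. The gripper is about 0.2 m clear of the door with no contact force.
- **What disagreed:**
    - The overhang was larger than the 20 mm described.
    - The tool twice read 8–10 N upward while the door was near upright. I took this as the fingertips bearing on the door's edge, and it went away after a 2–3 mm lift.

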